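# Set the press's feed stop against the marked stop

### The job

On the measuring rail, set the sliding feed stop for the next batch: with the fingertips press down the spring pad in the middle of the slider to free its brake and, keeping the pad pressed, push the slider along the rail until it is up against the marked stop, the one with the ball-topped post. Then let go so that the pad springs back up and the brake holds the slider there. Nothing is to be gripped or picked up: do not force the slider along while its brake is on, and leave the parts and tools standing on the bench where they are.

Things in the scene. Friction and masses are not known exactly. Their poses are not given: they have to be found in the camera images.
- rail: Fixed aluminium T-slot rail, 60 mm wide, 420 mm long, its top 38 mm above the bench, with black scale ticks on its front side, on a dark steel base plate 120 by 460 mm and 8 mm thick. Origin on the bench under the middle of the rail; its y axis runs along the rail, x across it, z up.
- carriage (a joint): Position of the slider along the rail in m, growing towards the rail's +y; 0 is the middle of the rail, range -0.15 to 0.15. With the brake on it takes some 12 to 20 N to shift; with the pad pressed about 1 N.
- carriage_mid (a point): Centre of the slider at the level of the rail's top (38.5 mm above the bench). The slider is a steel saddle 92 mm long (along the rail, so 46 mm from here to either end face) and 70 mm wide, with the rail's axes. At each end it has an upright ridge 18 mm long and 64 mm wide, top 72.5 mm above the bench; between the ridges is a clear space of 56 mm, open to both sides, filled by the spring pad. Fingertips pressing the pad can bear on a ridge to push the slider along.
- pad_top (a point): Centre of the top face of the spring pad (dark ribbed rubber, 52 mm along the rail by 46 mm across), 60 mm above the bench when up, 12.5 mm below the ridges' tops. It is pressed straight down.
- pad (a joint): How far the pad is pressed, m: 0 up (brake on), 0.008 fully down. A spring pushes it up with 5 N at 0 and 9.8 N fully down; the brake is off once it is about 1.5 mm or more down. It springs back and brakes the slider when let go.
- marked_stop: The marked stop: fixed dark steel block across the rail, 24 mm long along the rail, 68 mm wide, flat top 62.5 mm above the bench, with an upright steel post 12 mm thick and a 28 mm ball on top of it (top 102 mm above the bench). Stands towards one end of the rail, either one. Origin at bench level under the block's middle, same axes as the rail. The slider touches it when their middles are 58 mm apart along the rail.
- plain_stop: The other stop, at the other side of the slider: the same fixed block without post and ball, with two flat screw heads on top. Origin at bench level under its middle.
- hub_a: Loose white plastic hub standing near the front of the rail: flange 72 mm across and 5 mm thick, stem 24 mm thick, 62 mm tall in all. Origin at the centre of its underside.
- hub_b: A second such hub, near the back of the rail.
- block_a: Loose white plastic block 45 by 55 mm, 62 mm tall with four short round studs on top, near the front of the rail. Origin at the centre of its underside.
- block_b: A second such block, near the back of the rail.
- block_c: A third such block, to the left of the rail.
- driver: Screwdriver lying on the bench to the right of the rail.

How it is judged (in metres and radians):
On the way, in this order (a step that is already met when the one before it is completed fails the run):
1. the pad is pressed down with the slider still where it began (value of joint pad above 0.001 m and distance of carriage_mid from where it was at the start of the episode below 0.015 m), for 0.05 s.
2. the slider, its pad pressed, comes up against the marked stop (horizontal distance between carriage_mid and marked_stop below 0.061 m and value of joint pad above 0.0005 m), for 0.1 s.
At the end, for the whole second after the job is handed in: The slider rests against the marked stop (gap under 3 mm, middles under 61 mm apart), at rest, with its pad sprung back up (within 0.7 mm) (horizontal distance between carriage_mid and marked_stop below 0.061 m and value of joint pad below 0.0007 m and velocity of joint carriage between -0.003 and 0.003 m/s); the robot touches nothing.
It fails at once if the slider is forced along (more than 5 mm from where it began, faster than 10 mm/s, not yet at the marked stop) with its pad not pressed (value of joint pad below 0.0005 m and distance of carriage_mid from where it was at the start of the episode above 0.005 m and horizontal distance between carriage_mid and marked_stop above 0.061 m and (velocity of joint carriage above 0.01 m/s or velocity of joint carriage below -0.01 m/s)).
It fails at once if a bystander is shifted, lifted or knocked over (moved more than 15 mm) (distance of any of hub_a, hub_b, block_a, block_b, block_c, driver from where it was at the start of the episode above 0.015 m).
It also fails if it takes over 38 s, if anything falls off the work surface, if the arm or the gripper's body presses on something with over 40 N, if the wrist force passes 120 N, or if a joint passes its speed limit or range.

### The arm

A 6-joint arm with a two-finger parallel gripper is mounted at the origin on the work surface. World frame = base frame: x ahead of the robot, y to its left, z up, the work surface at z = 0. Lengths are in mm, angles in rad, forces in N, time in s.
With the tool pointing down it reaches from about 350 to 950 mm from the base axis. Payload 17.4 kg.
Tool frame: the origin (TCP) lies at the very end of the fingers, on their centre line; the grasp point (between the pads) lies 19 mm behind it (arm.grasp_offset is the z of the grasp point in the tool frame, in mm); z points along the fingers, x is the direction in which the jaws open and shut, and the axes are right-handed (so a half turn about z gives the same grasp; the last joint's range is limited). The gripper opens to 93 mm and grips with 3 to 60 N. Pads are 15 mm wide; open, the fingers measure 128 mm over their backs; the gripper's body (75 mm by 188 mm) begins 65 mm behind the grasp point.
Start: joints at [-1.202, 0.116, 1.442, -0, 1.584, -0.038], TCP at [267.07, -619.924, 218.646] pointing down, gripper open.
Joint ranges: [-2.83, 2.83], [-0.83, 2.19], [0.07, 2.5], [-1.14, 4.28], [0.01, 3], [-2.97, 2.97]. Speed limits (rad/s): [1.89, 1.89, 2.22, 3.14, 3.14, 3.14].

### API

Orientations are given as [roll, pitch, yaw] about the fixed x, y, z axes, in that order (R = Rz(yaw) Ry(pitch) Rx(roll)).
In Python, from rig import arm gives the robot as it stands.
- The arm moves only by the shell command python3 -m handwheel 'ROWS' [FORCE]. ROWS is JSON, a list of rows, each an object with "offset": the shift along the world's x, y, z in cm, a list of three; "rotation": the turn, a rotation vector about the world's x, y, z in rad, a list of three; "claw": the opening in per cent of the stroke, from 0 (shut) to 100 (fully open). In form: [{"offset": [dx, dy, dz], "rotation": [wx, wy, wz], "claw": claw}, ...]. A call has 1 to 20 rows; each row shifts and turns the pose as measured when the row begins; what a row does not reach is not made up. A row lasts 1/10 s, in which the tool goes at most 50 mm and 8.59 degrees, less where a joint would pass 70% of its speed; a pose out of reach is approached as far as the arm can. A call is refused whole if a number of a shift passes 5 or a number of a turn 0.15, either way. A call with a gripper value outside its range is refused whole. The fingers move at their own pace and stop on an object; FORCE is the grip in N (left out, the last holds). Time passes only in rows, so rows that do not move let the fingers close. It gives the time, the measured TCP pose, the force and the opening at its end, in the units of the state.
- arm.get_obs(): the state, without advancing time (a new reading comes with each control period).
- arm.read_camera(name): name is "scene" or "top"; returns a dict with "img" (420x560x3 uint8, red, green, blue), "intrinsics" (3x3 intrinsics, pixels), "position" and "attitude" of the camera in the world. Camera axes: x right, y up, looking along -z (the intrinsics and any distortion apply to the point x, -y, -z); pixel columns grow to the right and rows downward; lengths in mm; the calibration is good to about 2 mm. A picture is of the moment at which its call begins. There is no depth.
- arm.job_done(): hands the job in, once; it reports no verdict.
The state is a dict: "time": time; "joint_pos": joint angles; "joint_vel": joint speeds; "joint_efforts": joint torques, N m; "position": TCP position; "tcp_rot": TCP orientation; "contact_force": force on the tool from outside, world axes, zero at the start; "torque": the same for the moment, N m; "grip_width": opening from 0.0 (shut) to 1.0 (fully open).
Only numpy, scipy, OpenCV 4.12 (cv2) and the standard library are available. Lean on these libraries where they do the work, as an engineer would, in place of code of your own. Each camera call takes 0.05 s, during which the arm holds its last target. There are 200 camera calls.

## Working session

There is one attempt and no reset: what is moved stays moved. The work goes in short steps, Python scripts to look and compute and a shell command to move; the robot and the scene stay as the last step left them, time stands still between calls to the robot, and variables do not carry over. Pictures are saved under pics/ and viewed, about 8 in all and at most 12, crops included, and the job is handed in when it is done.

```bash
mkdir -p pics
cat > h.py <<'E'
import numpy as np, cv2
from scipy.spatial.transform import Rotation as R
from rig import arm
def shot(n,f):
    c=arm.read_camera(n); cv2.imwrite(f,c["img"][:,:,::-1]); return c
def att(c):
    a=np.array(c["attitude"],float)
    return a if a.shape==(3,3) else R.from_euler('xyz',a).as_matrix()
def ray(c,u,v,z):
    K=np.array(c["intrinsics"]); d=np.linalg.solve(K,[u,v,1.]); d=att(c)@(d*[1,-1,-1])
    p=np.array(c["position"],float); return p+d*(z-p[2])/d[2]
def proj(c,P):
    q=att(c).T@(np.array(P,float)-c["position"])*[1,-1,-1]; q=np.array(c["intrinsics"])@q; return q[:2]/q[2]
E
python3 - <<'E'
from h import *
import pickle
for n in("scene","top"):
    c=shot(n,f"pics/{n}0.png"); print(n,{k:v for k,v in c.items() if k!="img"}); pickle.dump(c,open(n+".pkl","wb"))
print(arm.get_obs())
E
```

```text
scene {'intrinsics': array([[498.97622914,   0.        , 280.08794072],
       [  0.        , 498.97622914, 207.00645312],
       [  0.        ,   0.        ,   1.        ]]), 'position': array([1210.30403031, -480.46964571, 1427.90033587]), 'attitude': array([0.52021564, 0.0076303 , 0.89592207])}
top {'intrinsics': array([[381.21028105,   0.        , 276.99888727],
       [  0.        , 381.21028105, 210.62956475],
       [  0.        ,   0.        ,   1.        ]]), 'position': array([468.67292477,   2.38697637, 981.94047817]), 'attitude': array([ 0.12649518, -0.01329967, -1.54933197])}
{'time': 0.1, 'joint_pos': array([-1.20178376e+00,  1.16431409e-01,  1.44214841e+00, -2.64042110e-06,
        1.58399840e+00, -3.77803171e-02]), 'joint_vel': array([ 1.49012023e-03,  1.22477761e-03, -3.24207162e-03, -2.42984485e-05,
       -2.23730905e-05, -1.12770222e-03]), 'joint_efforts': array([ 2.94612983e-03, -7.22898030e+01, -6.23860073e+01,  7.81564624e-02,
        2.28642341e-02, -5.10008556e-05]), 'position': array([ 267.01813679, -619.76060559,  218.01453989]), 'tcp_rot': array([-3.14155807e+00,  9.84964688e-04, -1.16400346e+00]), 'contact_force': array([-0.37275687,  0.05025778, -0.29886804]), 'torque': array([-0.01470472, -0.03175515,  0.05898912]), 'grip_width': 0.9989582322203896}
```

View pics/top0.png

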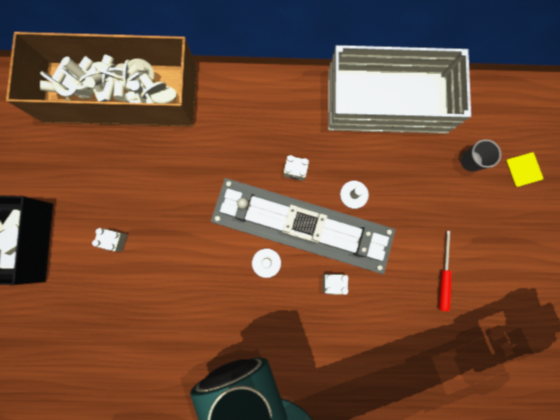

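View pics/scene0.png

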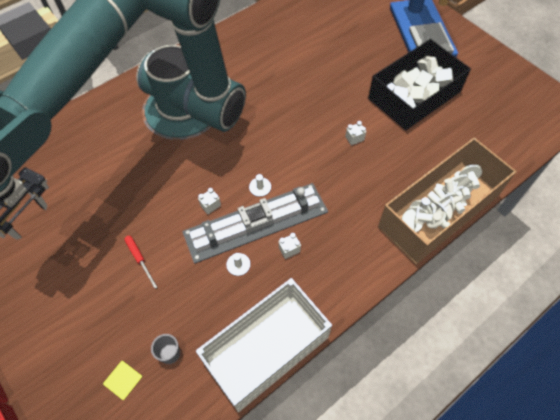

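The top view shows the slider at about (305,223), the ball-topped stop at about (242,203) and the plain stop at about (367,243). The hubs and blocks stand close on both sides. I'll take an enlarged crop next.

Run:
```python
from h import *
im=cv2.imread("pics/top0.png")[145:305,205:405]
cv2.imwrite("pics/crop0.png",cv2.resize(im,None,fx=4,fy=3.75,interpolation=cv2.INTER_CUBIC) if 0 else cv2.resize(im,(750,600),interpolation=cv2.INTER_CUBIC))
```

```text
(no output)
```

View pics/crop0.png

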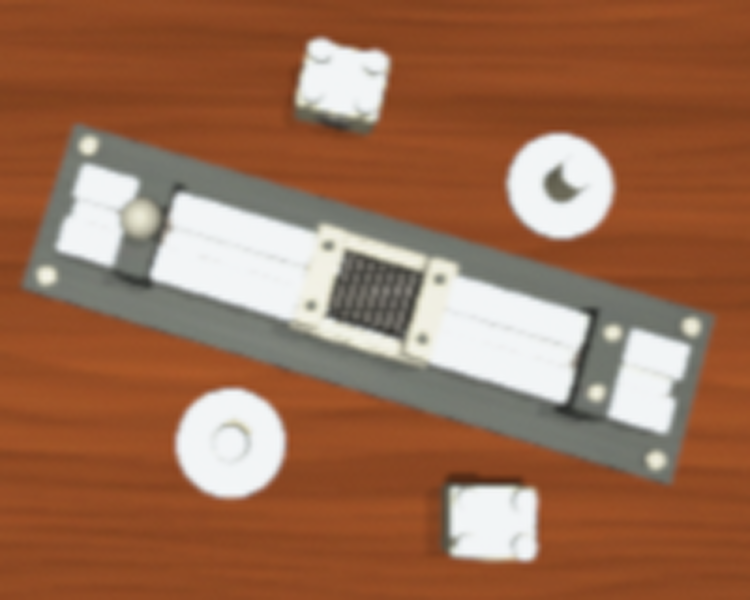

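The crop (scale 3.75) shows these points:
- Base plate corners at (75,124), (714,317), (672,484) and (22,288).
- Pad centre at about (376,293).
- Slider corners at (322,224), (460,262), (425,366) and (292,328).
- Ball at (141,218).
- Plain stop screws at (612,332) and (597,393).

Run:
```python
from h import *
import pickle
c=pickle.load(open("top.pkl","rb"))
f=lambda x,y,z: ray(c,205+(x+.5)/3.75-.5,145+(y+.5)/3.75-.5,z)
B=[f(*p,8) for p in [(75,124),(714,317),(672,484),(22,288)]]
L=lambda a,b:np.linalg.norm(B[a]-B[b])
o=np.mean(B,0);print("base",np.round(B,0),"sides",L(0,1),L(2,3),L(1,2),L(0,3),"mid",o)
y=(B[0]-B[1]+B[3]-B[2])[:2];y/=np.linalg.norm(y);x=np.array([y[1],-y[0]])
print("y",y,"ang",np.arctan2(y[1],y[0]))
for n,p in dict(pad=(376,293,60),r1=(322,224,72.5),r2=(460,262,72.5),r3=(425,366,72.5),r4=(292,328,72.5),ball=(141,218,88),s1=(612,332,62.5),s2=(597,393,62.5),hubback=(560,186,5),hubbtop=(560,178,62),hubfront=(230,443,5),blkback=(343,82,62),blkfront=(492,522,62)).items():
    q=f(*p);d=(q-o)[:2];print(n,q.round(1),"rail x,y",(d@x).round(1),(d@y).round(1))
# cross-check in scene
s=pickle.load(open("scene.pkl","rb"));print(proj(s,f(376,293,60)),proj(s,f(141,218,88)))
```

```text
base [[ 676.  130.    8.]
 [ 552. -312.    8.]
 [ 438. -282.    8.]
 [ 561.  162.    8.]] sides 459.40884883244473 460.2399313803354 117.69263894647024 119.22611025584257 mid [556.69955506 -75.57843229   8.        ]
y [0.2685425  0.96326784] ang 1.2989166902631304
pad [558.  -75.8  60. ] rail x,y 1.3 0.1
r1 [600.5 -39.4  72.5] rail x,y 32.5 46.6
r2 [ 578.  -128.4   72.5] rail x,y 34.7 -45.2
r3 [ 510.9 -106.5   72.5] rail x,y -35.8 -42.1
r4 [533.2 -21.5  72.5] rail x,y -37.2 45.8
ball [599.5  75.6  88. ] rail x,y 0.6 157.1
s1 [ 535.9 -228.4   62.5] rail x,y 21.0 -152.8
s2 [ 496.5 -218.4   62.5] rail x,y -19.6 -153.7
hubback [ 640.9 -207.5    5. ] rail x,y 116.5 -104.4
hubbtop [ 636.1 -195.2   62. ] rail x,y 108.6 -93.9
hubfront [459.1  17.2   5. ] rail x,y -118.9 63.2
blkback [696.9 -52.2  62. ] rail x,y 128.8 60.2
blkfront [ 413.6 -151.1   62. ] rail x,y -117.6 -111.2
[254.2347033  213.04182271] [300.00817458 191.28327917]
```

The measurements agree with the given sizes: plate 460×118, slider centred at rail y ≈ 0, stop at about +157. That gives a travel of about 99 mm along (0.269, 0.963). I'll put the jaws shut across the rail (yaw −0.272) and go above the pad at about (561,−62).

```bash
python3 -m handwheel '[{"offset":[2.1,4.0,0],"rotation":[0,0,0.064],"claw":0},{"offset":[2.1,4.0,0],"rotation":[0,0,0.064],"claw":0},{"offset":[2.1,4.0,0],"rotation":[0,0,0.064],"claw":0},{"offset":[2.1,4.0,0],"rotation":[0,0,0.064],"claw":0},{"offset":[2.1,4.0,0],"rotation":[0,0,0.064],"claw":0},{"offset":[2.1,4.0,0],"rotation":[0,0,0.064],"claw":0},{"offset":[2.1,4.0,0],"rotation":[0,0,0.064],"claw":0},{"offset":[2.1,4.0,0],"rotation":[0,0,0.064],"claw":0},{"offset":[2.1,4.0,0],"rotation":[0,0,0.064],"claw":0},{"offset":[2.1,4.0,0],"rotation":[0,0,0.064],"claw":0},{"offset":[2.1,4.0,0],"rotation":[0,0,0.064],"claw":0},{"offset":[2.1,4.0,0],"rotation":[0,0,0.064],"claw":0},{"offset":[2.1,4.0,0],"rotation":[0,0,0.064],"claw":0},{"offset":[2.1,4.0,0],"rotation":[0,0,0.064],"claw":0},{"offset":[0,0,0],"rotation":[0,0,0],"claw":0}]' 10
```

```text
time: 1.6
position: [564.8, -34.9, 212.0]
tcp_rot: [-3.141, 0.007, -0.234]
contact_force: [-0.1, -0.7, -0.3]
grip_width: 0.004
```

```bash
python3 -m handwheel '[{"offset":[-0.2,-1.4,-3.0],"rotation":[0,0,-0.02],"claw":0},{"offset":[-0.2,-1.3,-3.0],"rotation":[0,0,-0.018],"claw":0},{"offset":[0,0,-2.5],"rotation":[0,0,0],"claw":0},{"offset":[0,0,-1.5],"rotation":[0,0,0],"claw":0},{"offset":[0,0,0],"rotation":[0,0,0],"claw":0},{"offset":[0,0,0],"rotation":[0,0,0],"claw":0}]'
```

```text
time: 2.2
position: [560.1, -62.3, 108.9]
tcp_rot: [-3.142, 0.008, -0.272]
contact_force: [0.3, -0.9, -0.3]
grip_width: 0.008
```

Run:
```python
from h import *
c=shot("top","pics/top1.png"); s=shot("scene","pics/scene1.png")
im=c["img"][145:305,205:405,::-1]; im2=s["img"][150:270,180:340,::-1]
cv2.imwrite("pics/both1.png",np.hstack([cv2.resize(im,(400,320),interpolation=3),cv2.resize(im2,(400,320),interpolation=3)]))
```

```text
(no output)
```

View pics/both1.png

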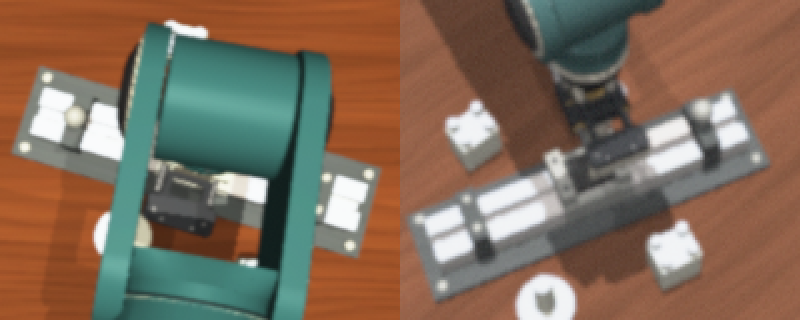

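The crops show the shut fingers over the slider, with the bystanders untouched. Next I go down to just above the pad.

```bash
python3 -m handwheel '[{"offset":[0,0,-2.0],"rotation":[0,0,0],"claw":0},{"offset":[0,0,-1.0],"rotation":[0,0,0],"claw":0},{"offset":[0,0,-0.6],"rotation":[0,0,0],"claw":0},{"offset":[0,0,0],"rotation":[0,0,0],"claw":0},{"offset":[0,0,0],"rotation":[0,0,0],"claw":0}]'
```

```text
time: 2.8
position: [562.6, -62.3, 77.3]
tcp_rot: [-3.141, 0.0, -0.271]
contact_force: [-0.0, 0.6, 0.2]
grip_width: 0.005
```

```bash
python3 -m handwheel '[{"offset":[0,0,-1.0],"rotation":[0,0,0],"claw":0},{"offset":[0,0,-0.4],"rotation":[0,0,0],"claw":0},{"offset":[0,0,-0.3],"rotation":[0,0,0],"claw":0},{"offset":[0,0,-0.2],"rotation":[0,0,0],"claw":0},{"offset":[0,0,0],"rotation":[0,0,0],"claw":0}]'
```

```text
time: 3.3
position: [563.3, -62.3, 58.5]
tcp_rot: [-3.14, -0.002, -0.271]
contact_force: [-2.0, 0.2, 5.2]
grip_width: 0.005
```

The pad contact shows at z ≈ 59–60 with 5 N, as expected. I'll press on to about 55.

```bash
python3 -m handwheel '[{"offset":[0,0,-0.2],"rotation":[0,0,0],"claw":0},{"offset":[0,0,-0.2],"rotation":[0,0,0],"claw":0},{"offset":[0,0,0],"rotation":[0,0,0],"claw":0},{"offset":[0,0,0],"rotation":[0,0,0],"claw":0}]'
```

```text
time: 3.7
position: [563.5, -62.4, 56.5]
tcp_rot: [-3.14, -0.002, -0.271]
contact_force: [-4.5, 0.6, 6.2]
grip_width: 0.005
```

```bash
python3 -m handwheel '[{"offset":[-0.05,0,-0.2],"rotation":[0,0,0],"claw":0},{"offset":[0,0,-0.1],"rotation":[0,0,0],"claw":0},{"offset":[0.08,0.29,0],"rotation":[0,0,0],"claw":0},{"offset":[0.08,0.29,0],"rotation":[0,0,0],"claw":0},{"offset":[0.08,0.29,0],"rotation":[0,0,0],"claw":0},{"offset":[0,0,0],"rotation":[0,0,0],"claw":0}]'
```

```text
time: 4.3
position: [565.9, -53.5, 57.3]
tcp_rot: [-3.14, -0.004, -0.271]
contact_force: [-2.8, 1.3, 6.3]
grip_width: 0.004
```

```bash
python3 -m handwheel '[{"offset":[-0.1,0,-0.25],"rotation":[0,0,0],"claw":0},{"offset":[-0.05,0,-0.2],"rotation":[0,0,0],"claw":0},{"offset":[0.08,0.29,-0.1],"rotation":[0,0,0],"claw":0},{"offset":[0.1,0.38,-0.1],"rotation":[0,0,0],"claw":0},{"offset":[0.1,0.38,-0.1],"rotation":[0,0,0],"claw":0},{"offset":[0.1,0.38,-0.1],"rotation":[0,0,0],"claw":0}]'
```

```text
time: 4.9
position: [569.9, -39.3, 53.6]
tcp_rot: [-3.14, -0.008, -0.271]
contact_force: [-3.5, -0.1, 9.1]
grip_width: 0.003
```

```bash
python3 -m handwheel '[{"offset":[0.1,0.48,-0.05],"rotation":[0,0,0],"claw":0},{"offset":[0.1,0.48,-0.06],"rotation":[0,0,0],"claw":0},{"offset":[0.1,0.48,-0.06],"rotation":[0,0,0],"claw":0},{"offset":[0.1,0.48,-0.06],"rotation":[0,0,0],"claw":0},{"offset":[0.1,0.48,-0.06],"rotation":[0,0,0],"claw":0},{"offset":[0.1,0.48,-0.06],"rotation":[0,0,0],"claw":0},{"offset":[0.1,0.48,-0.06],"rotation":[0,0,0],"claw":0}]'
```

```text
time: 5.6
position: [579.3, -5.1, 55.4]
tcp_rot: [-3.14, -0.015, -0.272]
contact_force: [-2.7, -0.8, 7.6]
grip_width: 0.006
```

```bash
python3 -m handwheel '[{"offset":[0.1,0.4,-0.1],"rotation":[0,0,0],"claw":0},{"offset":[0.1,0.4,-0.1],"rotation":[0,0,0],"claw":0},{"offset":[0.1,0.4,-0.08],"rotation":[0,0,0],"claw":0},{"offset":[0.1,0.38,-0.08],"rotation":[0,0,0],"claw":0},{"offset":[0.08,0.29,-0.08],"rotation":[0,0,0],"claw":0},{"offset":[0.08,0.29,-0.08],"rotation":[0,0,0],"claw":0}]'
```

```text
time: 6.2
position: [585.7, 17.6, 54.4]
tcp_rot: [-3.14, -0.016, -0.271]
contact_force: [-5.1, 1.0, 7.4]
grip_width: 0.009
```

```bash
python3 -m handwheel '[{"offset":[0.07,0.29,-0.1],"rotation":[0,0,0],"claw":0},{"offset":[0.07,0.29,-0.1],"rotation":[0,0,0],"claw":0},{"offset":[0.07,0.29,-0.08],"rotation":[0,0,0],"claw":0},{"offset":[0.06,0.24,-0.08],"rotation":[0,0,0],"claw":0}]'
```

```text
time: 6.6
position: [589.0, 29.3, 53.8]
tcp_rot: [-3.139, -0.018, -0.271]
contact_force: [-3.9, 0.2, 7.3]
grip_width: 0.006
```

```bash
python3 -m handwheel '[{"offset":[0.06,0.24,-0.1],"rotation":[0,0,0],"claw":0},{"offset":[0.06,0.24,-0.08],"rotation":[0,0,0],"claw":0},{"offset":[0.06,0.24,-0.08],"rotation":[0,0,0],"claw":0}]'
```

```text
time: 6.9
position: [591.6, 35.9, 53.7]
tcp_rot: [-3.141, -0.02, -0.271]
contact_force: [-3.1, -5.3, 8.2]
grip_width: 0.009
```

```bash
python3 -m handwheel '[{"offset":[0.05,0.24,-0.1],"rotation":[0,0,0],"claw":0},{"offset":[0.05,0.24,-0.08],"rotation":[0,0,0],"claw":0},{"offset":[0.05,0.24,-0.08],"rotation":[0,0,0],"claw":0}]'
```

```text
time: 7.2
position: [592.2, 37.2, 53.7]
tcp_rot: [3.13, -0.021, -0.272]
contact_force: [-12.8, -21.6, 13.2]
grip_width: 0.006
```

Run:
```python
from h import *
c=shot("top","pics/top2.png"); s=shot("scene","pics/scene2.png")
im=c["img"][145:305,205:405,::-1]; im2=s["img"][170:250,220:340,::-1]
cv2.imwrite("pics/both2.png",np.hstack([cv2.resize(im,(300,400),interpolation=3),cv2.resize(im2,(500,400),interpolation=3)]))
```

```text
(no output)
```

View pics/both2.png

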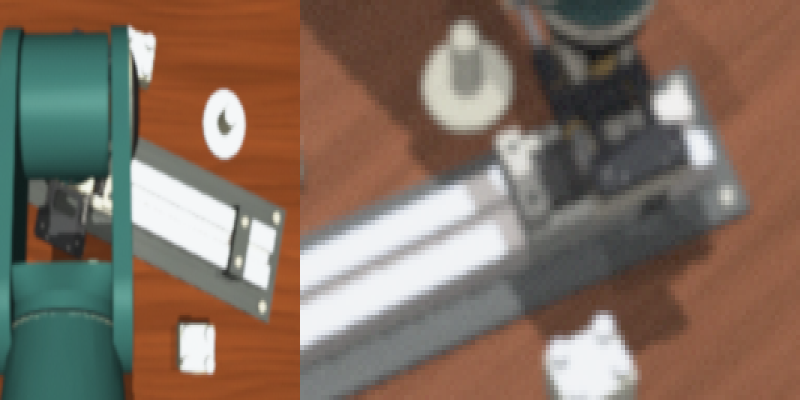

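The slider has stalled firmly: 22 N along the rail, TCP at rail y ≈ 118 against an expected 119.5, and the pad still down. The pictures show it next to the ball stop. I'll relax and lift straight up.

```bash
python3 -m handwheel '[{"offset":[0.02,0.1,-0.05],"rotation":[0,0,0],"claw":0},{"offset":[0,0,0],"rotation":[0,0,0],"claw":0},{"offset":[0,0,0.6],"rotation":[0,0,0],"claw":0},{"offset":[0,0,1.0],"rotation":[0,0,0],"claw":0},{"offset":[0,0,2.0],"rotation":[0,0,0],"claw":0},{"offset":[0,0,3.0],"rotation":[0,0,0],"claw":0},{"offset":[0,0,4.0],"rotation":[0,0,0],"claw":0},{"offset":[0,0,4.0],"rotation":[0,0,0],"claw":0},{"offset":[0,0,0],"rotation":[0,0,0],"claw":0},{"offset":[0,0,0],"rotation":[0,0,0],"claw":0}]'
```

```text
time: 8.3
position: [590.8, 36.9, 209.7]
tcp_rot: [3.128, -0.021, -0.273]
contact_force: [-0.2, 0.1, -0.3]
grip_width: 0.005
```

```bash
python3 -m handwheel '[{"offset":[-1,-4,1],"rotation":[0,0,0],"claw":0},{"offset":[-1,-4,0],"rotation":[0,0,0],"claw":0},{"offset":[-1,-4,0],"rotation":[0,0,0],"claw":0},{"offset":[-1,-4,0],"rotation":[0,0,0],"claw":0},{"offset":[-1,-4,0],"rotation":[0,0,0],"claw":0},{"offset":[-1,-4,0],"rotation":[0,0,0],"claw":0},{"offset":[-1,-4,0],"rotation":[0,0,0],"claw":0},{"offset":[-1,-4,0],"rotation":[0,0,0],"claw":0},{"offset":[0,0,0],"rotation":[0,0,0],"claw":0},{"offset":[0,0,0],"rotation":[0,0,0],"claw":0},{"offset":[0,0,0],"rotation":[0,0,0],"claw":0}]'
python3 - <<'E'
from h import *
c=shot("top","pics/top3.png"); shot("scene","pics/scene3.png")
cv2.imwrite("pics/crop3.png",cv2.resize(c["img"][145:305,205:405,::-1],(750,600),interpolation=2))
E
```

```text
time: 9.4
position: [502.8, -292.3, 210.4]
tcp_rot: [3.13, -0.009, -0.27]
contact_force: [0.6, 0.1, -0.2]
grip_width: 0.003
```

View pics/crop3.png

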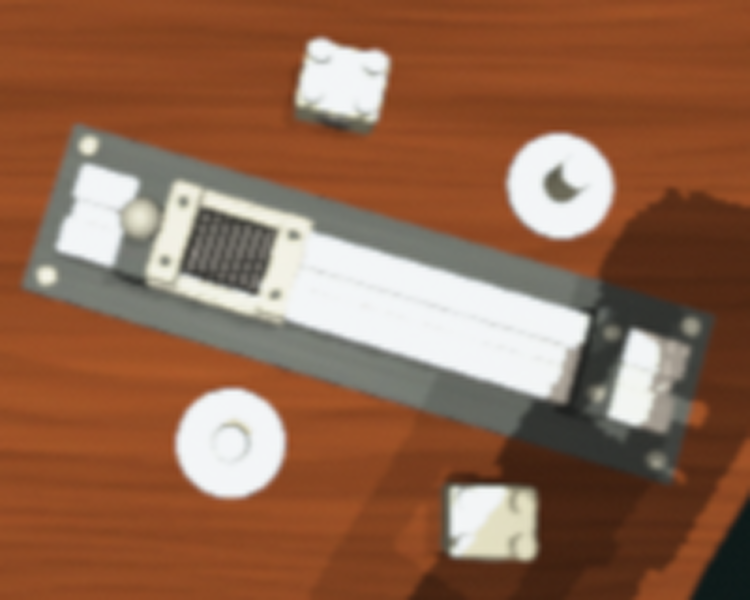

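The slider's corners have moved by about (−147,−44) crop px, roughly 99 mm, which matches the planned travel. The bystanders are unchanged. I'll check the gap once in the other view.

Run:
```python
from h import *
a=cv2.imread("pics/scene0.png")[170:240,225:335];b=cv2.imread("pics/scene3.png")[170:240,225:335]
cv2.imwrite("pics/gap.png",np.vstack([cv2.resize(i,(470,299),interpolation=2) for i in(a,b)]))
t0=cv2.imread("pics/top0.png");t3=cv2.imread("pics/top3.png")
# sub-pixel shift of the pad in the top view
T=t0[210:238,290:320];m=cv2.matchTemplate(t3[185:240,240:300],T,cv2.TM_CCOEFF_NORMED);_,v,_,p=cv2.minMaxLoc(m)
import pickle;c=pickle.load(open("top.pkl","rb"))
q0=ray(c,305,224,66);q1=ray(c,305+240+p[0]-290,224+185+p[1]-210,66);print(v,p,q1-q0,np.linalg.norm(q1-q0))
```

```text
0.968298077583313 (11, 13) [27.00299793 94.82139073  0.        ] 98.59136898118348
```

View pics/gap.png

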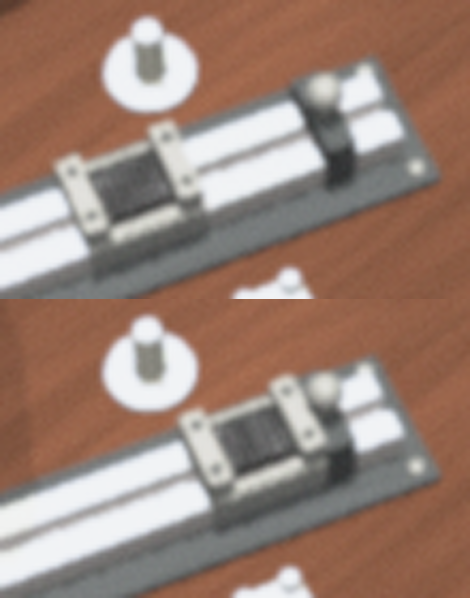

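The lower picture, taken after the move, shows the slider at about (255,440) flush against the ball-stop block at about (335,450), with no white rail visible between them. The pad is back up. I'm handing the job in.

```bash
python3 -c "
from rig import arm
print(arm.job_done())"
```

```text
the job is handed in; nothing more can be done
None
```

The slider is set against the ball-topped stop and the job is handed in. With the shut fingertips I pressed the pad, pushed the slider along the rail with the pad down, then let go by lifting straight up and clear.

- **Contact with the stop:** The slider stalled at about 22 N along the rail, with the pad still pressed. That was within about 2 mm of where I had worked out the stop to be.
- **Position afterwards:** The pictures put its travel at about 98.6 mm, against about 99 mm needed, and the scene view shows no rail between slider and stop. The pictures are only good to about 1–2 mm, so the 3 mm gap limit rests on the stall as well as on them.
- **Pad and bystanders:** The pad looks sprung back up and the parts near the rail unmoved, judged by eye. The block left of the rail and the screwdriver were not in the final crops, but the arm did not come down near them.
- **Arm:** The robot was clear of everything, with the wrist force at about zero. The clock was at about 9.5 s of the 38 s allowed.

No check failed or disagreed; the hand-in gives no verdict.

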